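# Lock a battery module down with a quarter-turn hammer-head lock

## Robot

A 6-joint arm with a two-finger parallel gripper is mounted at the origin on the work surface. World frame = base frame: x ahead of the robot, y to its left, z up, the work surface at z = 0. Lengths are in mm, angles in rad, forces in N, time in s.
With the tool pointing down it reaches from about 300 to 775 mm from the base axis. Payload 14.6 kg.
Tool frame: the origin (TCP) lies at the very end of the fingers, on their centre line; the grasp point (between the pads) lies 19 mm behind it; z points along the fingers, y is the line along which they close (so a half turn about z gives the same grasp; the last joint's range is limited). The gripper opens to 94 mm and grips with 3 to 60 N. Pads are 16 mm wide; open, the fingers measure 119 mm over their backs; the gripper's body (75 mm by 177 mm) begins 78 mm behind the grasp point.
Start: joints at [-1.182, 0.3, 1.521, -0, 1.321, -0.067], TCP at [242.091, -493.843, 205.446] pointing down, gripper open.
Joint ranges: [-3.03, 3.03], [-0.79, 2.21], [0.23, 2.52], [-1.04, 4.18], [0, 3.07], [-2.55, 2.55]. Speed limits (rad/s): [2.22, 2.22, 2.57, 3.14, 3.14, 3.14].

## Interface

Orientations are given as [roll, pitch, yaw] about the fixed x, y, z axes, in that order (R = Rz(yaw) Ry(pitch) Rx(roll)).
In Python, from cell import manip, camera, get_calibration gives the robot as it stands. The module is installed in compiled form; this text tells all that it offers.
- The arm moves only by the tool jog_arm, never from a script. Its argument "plan" is one flat list of numbers, 6 for each row, row after row: the shift along the world's x, y, z in m, then the turn, a rotation vector about the world's x, y, z in degrees. A call has 1 to 20 rows; each row is the pose to reach, as a shift and turn from the pose commanded when the call began; what a row does not reach only later rows make up. A row lasts 1/10 s, in which the tool goes at most 50 mm and 8.59 degrees, less where a joint would pass 70% of its speed; a pose out of reach is approached as far as the arm can. A call with a gripper value outside its range is refused whole. "claw" is the finger opening in m, from 0 to 0.094, set as the call begins (left out, the last holds). The fingers move at their own pace and stop on an object; "force" is the grip in N (left out, the last holds). Time passes only in rows, so rows that repeat a pose let the fingers close. It gives the time, the measured TCP pose, the force, the opening and the grip force at its end, in the units of the state.
- manip.read_state(): the state, without advancing time (a new reading comes with each control period).
- camera(name): name is "scene" or "top" or "wrist"; returns (picture, depth): 420x560x3 uint8, red, green, blue; 420x560 float32, mm along the optical axis (not along the pixel's ray), 0 where there is no reading.
- get_calibration(name): a dict with "fx", "fy", "cx", "cy" (pixels), "k1" (the pictures are not rectified: a ray, as slopes to the right and down, at radius r is drawn at 1 + k1 r^2 times it, then the intrinsics apply), "origin" and "attitude" of the camera in the world. Camera axes: x right, y down, z forward; pixel columns grow to the right and rows downward; lengths in mm; the calibration is good to about 2 mm. A picture is of the moment at which its call begins: read the wrist's pose just before it. get_calibration takes no time and is no camera call; for the wrist camera it gives the pose at the moment of the call.
- manip.sign_off(): hands the job in; it is judged then, once.
The state is a dict: "clock": time; "joints": joint angles; "qd": joint speeds; "effort": joint torques, N m; "eef_pos": TCP position; "eef_rot": TCP orientation; "wrist_force": force on the tool from outside, world axes, zero at the start; "moment": the same for the moment, N m; "finger_gap": finger opening in mm; "finger_force": force on a finger pad.
Only numpy, scipy, OpenCV 4.12 (cv2) and the standard library are available. Lean on these libraries where they do the work, as an engineer would, in place of code of your own. Each camera call takes 0.05 s, during which the arm holds its last target. There are 200 camera calls.

## Task

Secure the battery module with the hammer-head turn-lock from the stand: feel which one of the strut's three windows has a pad that gives, push the head down through it, then give the lock a quarter turn so the head catches under the lips and the keeper bar lies square across the strut, over the module's foot. Let go and leave the lock standing, caught, without shifting the module or the spare pin.

Things in the scene. Friction and masses are not known exactly. Their poses are not given: they have to be found in the camera images.
- strut: fixed slotted steel strut (C rail), 250 mm long, 60 wide, 60 high. Origin: centre of its underside; y along it, x across it towards the module, z up. Lips 5 mm thick, hollow under them 54 mm wide. Three windows in its top, 80 mm apart, each 52 mm along y and 21 mm along x
- window0 (a point): centre of the window at the strut's -y end (y = -80 mm), at the height of its top face, axes as the strut's. In each window a sprung pad lies 8 mm below the top face. Exactly one of the three pads, a different one each time, gives: it yields from about 5 N, about 11 N when 12 mm down. The other two look the same but are packed underneath and stop dead after about 1 mm
- window1 (a point): centre of the middle window (strut y = 0), likewise
- window2 (a point): centre of the window at the strut's +y end (y = +80 mm), likewise
- turnlock_mid (a point): loose metal turn-lock, 73 mm high, 0.22 to 0.4 kg; point on its axis 36.5 mm above its underside. z up; x along head, bar and fin (all parallel). Grip fin 60 x 14 mm, top 45 mm of the height: grip across the 14 mm. Symmetric under half a turn, may be turned either way. Starts upright in a grey stand, bar on the stand's top, head in a slot: draw straight up over 25 mm
- turnlock_head (a point): centre of the underside of the turn-lock's hammer head; axes as the turn-lock's. Head 48 x 18 mm, 10 mm thick, lowest 3 mm stepped in by 2 mm all round; above it a round neck 14 mm in diameter, 10 mm long, up to the keeper bar
- turnlock_bar (a point): centre of the underside of its keeper bar (110 x 22 x 8 mm, 20 mm above the lock's underside, carries the fin). Height over the strut's top: 20 mm head on the lips, 12 touching a pad, 10 to 11 pushed on a packed pad, 0 fully home. Head is clear of the lips below 5 mm: turn it at 0 to 3 mm. Let go when turned, it springs up and the lips hold it at about 5 mm
- module_top (a point): loose heavy (3.5 kg) black battery module with blue cells, 100 x 220 mm, 76 high, on the strut's +x side, its body about 80 mm from the strut's centre line; its foot, top 57 mm above the table, reaches nearly to the strut along all windows. Point: centre of the body, 66 mm up. Leave in place
- pin_mid (a point): spare round pin with mushroom head, 70 mm high, 40 mm collar, in the same stand 115 mm from the turn-lock; point half-way up its axis. Leave in place
There are look-alikes about, which are no part of the job. What is shaped like the part that bears turnlock_mid but black is not meant.

How it is judged (in metres and radians):
On the way:
1. the head is pushed down through a window, lengthwise, until it is below the lips (keeper bar less than 4.5 mm above the strut) (x of turnlock_mid in the frame of strut between -0.008 and 0.008 m and y of turnlock_mid in the frame of strut between -0.11 and 0.11 m and angle between turnlock_mid's own z axis and vertical below 0.12 rad and z of turnlock_mid in the frame of strut below 0.081 m and angle between the x axis of turnlock_mid and the y axis of strut, either way round below 0.3 rad), for 0.1 s.
At the end, for the whole second after the job is handed in: turn-lock upright (0.12 rad) in a window, within 8 mm of the strut's centre line, head below the lips (keeper bar under 7 mm above the strut's top), bar square across the strut within 0.3 rad, at rest, released; module within 15 mm and pin within 20 mm of their starts (x of turnlock_mid in the frame of strut between -0.008 and 0.008 m and y of turnlock_mid in the frame of strut between -0.11 and 0.11 m and angle between turnlock_mid's own z axis and vertical below 0.12 rad and z of turnlock_mid in the frame of strut between 0.0755 and 0.0835 m and angle between the x axis of turnlock_mid and the x axis of strut, either way round below 0.3 rad and linear speed of turnlock below 0.02 m/s and distance of module_top from where it was at the start of the episode below 0.015 m and distance of pin_mid from where it was at the start of the episode below 0.02 m); the robot touches nothing.
It fails at once if the battery module is shifted by more than 25 mm (distance of module_top from where it was at the start of the episode above 0.025 m).
It fails at once if the spare pin is moved by more than 40 mm (distance of pin_mid from where it was at the start of the episode above 0.04 m).
It also fails if it takes over 61 s, if anything falls off the work surface, if the arm or the gripper's body presses on something with over 40 N, if the wrist force passes 120 N, or if a joint passes its speed limit or range.

## Working session

There is one attempt and no reset: what is moved stays moved. The work goes in short steps, Python scripts to look and compute and a tool call to move; the robot and the scene stay as the last step left them, time stands still between calls to the robot, and variables do not carry over. Pictures are saved under pics/ and viewed, at most 10 in all, crops included, and the job is handed in when it is done.

Besides the shell and the picture viewer there is one more tool, called after "Emit:" as name(argument=value, ...) on one line, values as JSON. jog_arm: Moves the arm, as the interface text tells. Its arguments: {"type":"object","properties":{"plan":{"type":"array"},"claw":{"type":"number"},"force":{"type":"number"}},"required":["plan"]}

```bash
mkdir -p pics; cat > h.py <<'E'
import numpy as np, cv2
from cell import manip, camera, get_calibration
from scipy.spatial.transform import Rotation as R
def att(c):
    a=np.array(c["attitude"],float)
    if a.shape==(3,3): return a
    return R.from_euler('xyz',a).as_matrix()
def grab(name,f=None):
    c=get_calibration(name); p,d=camera(name)
    if f: cv2.imwrite('pics/'+f,p[:,:,::-1])
    np.savez('/tmp/%s.npz'%(f or name),p=p,d=d,A=att(c),o=np.array(c['origin']),k=[c['fx'],c['fy'],c['cx'],c['cy'],c['k1']])
    return p,d,c
def cloud(d,c):
    v,u=np.indices(d.shape)
    K=np.array([[c['fx'],0,c['cx']],[0,c['fy'],c['cy']],[0,0,1.]])
    q=cv2.undistortPoints(np.stack([u,v],-1).reshape(-1,1,2).astype(np.float64),K,np.array([c['k1'],0,0,0.])).reshape(*d.shape,2)
    P=np.dstack([q*d[...,None],d])
    W=P@att(c).T+np.array(c['origin']); W[d<=0]=np.nan
    return W
E
python3 - <<'E'
from h import *
for n in ('scene','top'):
    p,d,c=grab(n,n+'0.png'); print(n,c, (d>0).mean())
    W=cloud(d,c); np.save('/tmp/W_'+n,W)
print(manip.read_state())
E
```

```text
scene {'fx': 474.7491471475003, 'fy': 474.7491471475003, 'cx': 271.17145586937204, 'cy': 205.17405218796185, 'k1': -0.13059401826082542, 'origin': array([944.51157171, 852.24382251, 711.83027047]), 'attitude': array([-2.19636157, -0.00561254,  2.6138828 ])} 0.9962329931972789
top {'fx': 392.59471328839254, 'fy': 392.59471328839254, 'cx': 283.31121737580185, 'cy': 216.34456357731605, 'k1': -0.00529878691403681, 'origin': array([356.75057666,  73.27023341, 951.40865173]), 'attitude': array([-2.97198213, -0.03977135, -1.57665719])} 0.9959481292517007
{'clock': 0.1, 'joints': array([-1.18155680e+00,  3.00418193e-01,  1.52148316e+00, -3.23043457e-05,
        1.32073879e+00, -6.66082262e-02]), 'qd': array([-0.00055103, -0.00258829, -0.00202966,  0.00053258, -0.00122865,
        0.00033977]), 'effort': array([ 3.32320442e-04, -5.32647943e+01, -3.53284121e+01,  7.08558387e-02,
        2.34676333e-02, -6.13867860e-05]), 'eef_pos': array([ 242.02039334, -493.63021832,  204.95678259]), 'eef_rot': array([-3.14054540e+00, -3.84982682e-05,  4.55855747e-01]), 'wrist_force': array([ 0.01365939, -0.49490592, -0.16219747]), 'moment': array([0.00802912, 0.0158154 , 0.00828885]), 'finger_force': 0.0, 'finger_gap': 93.83958863619611}
```

View pics/top0.png

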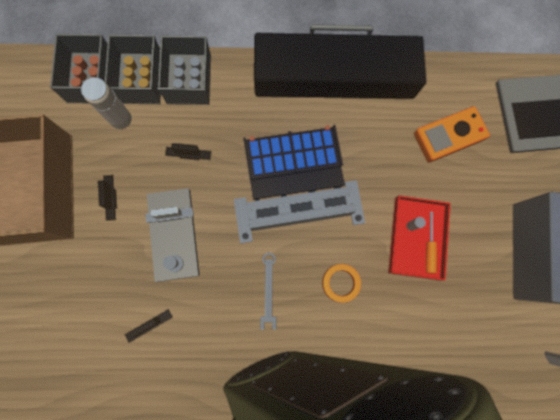

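View pics/scene0.png

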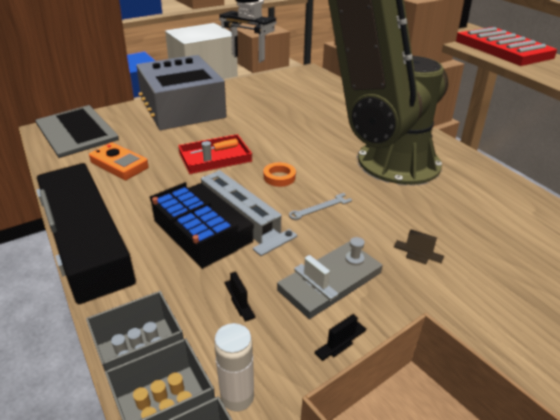

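The top view shows the strut with windows at about (267,212), (301,207) and (335,202), and the module at (295,155). In the stand, the turn-lock fin is at (165,212) and the pin at (173,264). The black look-alikes are elsewhere. Next I'll measure these points from both depth views.

```bash
python3 - <<'E'
from h import *
T=np.load('/tmp/W_top.npy'); S=np.load('/tmp/W_scene.npy')
def rect(X,m,lab):
    r=cv2.minAreaRect(X[:,:2].astype(np.float32)); b=cv2.boxPoints(r)
    print(lab,len(X),'z med',np.median(X[:,2]).round(1),'c',np.round(r[0],1),'size',np.round(r[1],1),'ang',round(r[2],1),'mean',X[:,:2].mean(0).round(1))
for n,px in {'win0?':(267,212),'w1':(301,207),'w2':(335,202),'between':(284,209),'fin':(165,212),'pin':(172,264),'stand':(165,240),'module':(295,155),'foot':(298,188)}.items():
    print(n,T[px[1],px[0]].round(1))
for lab,W in (('top',T),('scene',S)):
    V=W.reshape(-1,3); V=V[~np.isnan(V[:,0])]
    f=T[212,165]; m=(np.linalg.norm(V[:,:2]-f[:2],axis=1)<45)
    z=V[m,2]; print(lab,'hist near lock',np.histogram(z,bins=np.arange(0,130,6)))
    X=V[m&(V[:,2]>np.percentile(z,99.5)-12)]; rect(X,0,lab+' fin')
    p=T[264,172]; m=(np.linalg.norm(V[:,:2]-p[:2],axis=1)<25)
    X=V[m&(V[:,2]>np.percentile(V[m,2],99)-8)]; rect(X,0,lab+' pin')
    c=T[209,284]
    m=(abs(V[:,:2]-c[:2]).max(1)<150)&(abs(V[:,2]-60)<4); 
    # strut: strip limited
    u=(T[202,335]-T[212,267])[:2]; u/=np.linalg.norm(u); nrm=np.array([-u[1],u[0]])
    w1=T[207,301][:2]
    s=(V[:,:2]-w1)@u; t=(V[:,:2]-w1)@nrm
    m=(abs(V[:,2]-60)<3.5)&(abs(s)<145)&(abs(t)<45)
    rect(V[m],0,lab+' strut'); print('u',u)
E
```

```text
win0? [520.7  74.5  52.9]
w1 [532.7  -4.9  53.2]
w2 [544.9 -85.3  52.6]
between [526.   35.3  63.2]
fin [516.  302.7  76.9]
pin [400.4 283.5  72.4]
stand [458.9 313.6  24.2]
module [650.8   9.6  78.3]
foot [577.3   1.9  57.2]
top hist near lock (array([  1,  11,   1, 410, 309, 128,  16,  17,  16,  17,  19,  16, 137,
        35,   0,   0,   0,   0,   0,   0,   0]), array([  0,   6,  12,  18,  24,  30,  36,  42,  48,  54,  60,  66,  72,
        78,  84,  90,  96, 102, 108, 114, 120, 126]))
top fin 185 z med 76.4 c [518. 305.] size [14.5 59.9] ang 7.8 mean [517.4 304. ]
top pin 151 z med 73.6 c [403.7 288.4] size [28.7 29. ] ang 0.2 mean [404.2 288.8]
top strut 2306 z med 59.6 c [540.   -3.5] size [ 76.3 249.7] ang 9.1 mean [535.1  -2.5]
u [ 0.14977614 -0.98871993]
scene hist near lock (array([  0,   2,  18, 306, 231, 169,  51,  58,  53,  54,  59,  55, 153,
        12,   0,   0,   0,   0,   0,   0,   0]), array([  0,   6,  12,  18,  24,  30,  36,  42,  48,  54,  60,  66,  72,
        78,  84,  90,  96, 102, 108, 114, 120, 126]))
scene fin 218 z med 75.0 c [520.1 308. ] size [15.4 57.1] ang 5.4 mean [521.1 310.9]
scene pin 122 z med 73.0 c [406.8 291.2] size [29.6 27.3] ang 53.7 mean [407.8 293. ]
scene strut 1176 z med 58.4 c [540.2  -1.5] size [ 74.1 254.5] ang 9.2 mean [533.9   8.2]
u [ 0.14977614 -0.98871993]
```

Emit:
jog_arm(plan=[0.29, 0.491, 0.06, 0, 0, 72.4, 0.29, 0.491, 0.06, 0, 0, 72.4, 0.29, 0.491, 0.06, 0, 0, 72.4, 0.29, 0.491, 0.06, 0, 0, 72.4, 0.29, 0.491, 0.06, 0, 0, 72.4, 0.29, 0.491, 0.06, 0, 0, 72.4, 0.29, 0.491, 0.06, 0, 0, 72.4, 0.29, 0.491, 0.06, 0, 0, 72.4, 0.29, 0.491, 0.06, 0, 0, 72.4, 0.29, 0.491, 0.06, 0, 0, 72.4, 0.29, 0.491, 0.06, 0, 0, 72.4, 0.29, 0.491, 0.06, 0, 0, 72.4, 0.29, 0.491, 0.06, 0, 0, 72.4, 0.29, 0.491, 0.06, 0, 0, 72.4, 0.29, 0.491, 0.06, 0, 0, 72.4, 0.29, 0.491, 0.06, 0, 0, 72.4, 0.29, 0.491, 0.06, 0, 0, 72.4], claw=0.06, force=50)

```text
clock: 1.8
eef_pos: [531.9, -3.6, 265.6]
eef_rot: [3.141, 0.0, 1.718]
wrist_force: [-0.8, 0.0, 0.4]
finger_gap: 60.5
finger_force: 0.0
```

```bash
python3 - <<'E'
from h import *
s=manip.read_state(); print(s['clock'],s['eef_pos'],s['eef_rot'],s['joints'],s['finger_gap'])
p,d,c=grab('wrist','w0.png'); print(c); W=cloud(d,c)
for y in range(20,420,60): print([tuple(np.round(W[y,x]).tolist()) for x in range(30,560,125)])
E
```

```text
1.8 [531.85708642  -3.59569511 265.5635334 ] [3.14144421e+00 5.05012545e-05 1.71822023e+00] [-7.56204985e-02  2.19227945e-01  1.48266873e+00 -1.65563025e-05
  1.43954004e+00 -2.23042241e-01] 60.451165577228174
{'fx': 331.61599395730855, 'fy': 331.61599395730855, 'cx': 279.0498204856547, 'cy': 209.2225481624307, 'k1': -0.052030721570889386, 'origin': array([519.64933271,  74.42375954, 444.68832707]), 'attitude': array([ 2.86716386e+00, -6.34565774e-04,  1.46371389e-01])}
[(192.0, 149.0, -1.0), (352.0, 167.0, -0.0), (504.0, 188.0, 0.0), (656.0, 212.0, 1.0), (809.0, 238.0, 7.0)]
[(192.0, 76.0, -0.0), (358.0, 97.0, 1.0), (515.0, 113.0, 60.0), (671.0, 143.0, 1.0), (836.0, 171.0, 1.0)]
[(188.0, -2.0, -1.0), (361.0, 21.0, 0.0), (525.0, 49.0, 60.0), (664.0, 70.0, 66.0), (830.0, 95.0, 41.0)]
[(185.0, -88.0, 0.0), (370.0, -57.0, 15.0), (535.0, -23.0, 53.0), (680.0, 3.0, 70.0), (829.0, 26.0, 75.0)]
[(178.0, -183.0, -1.0), (369.0, -153.0, -1.0), (547.0, -102.0, 51.0), (699.0, -72.0, 70.0), (842.0, -43.0, 90.0)]
[(457.0, 9.0, 365.0), (496.0, 22.0, 374.0), (566.0, -225.0, 1.0), (557.0, 32.0, 375.0), (600.0, 29.0, 364.0)]
[(459.0, -8.0, 370.0), (498.0, 6.0, 377.0), (583.0, -341.0, -1.0), (560.0, 16.0, 378.0), (601.0, 14.0, 371.0)]
```

View pics/w0.png

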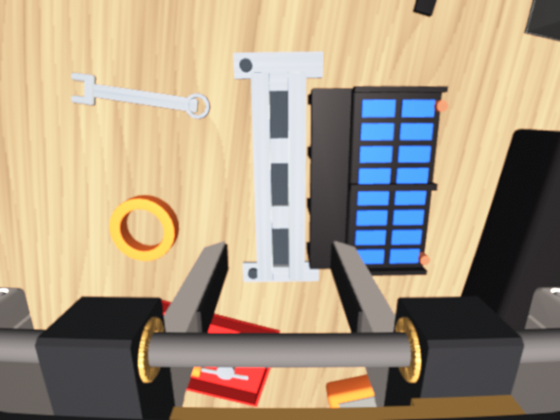

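The wrist view shows the three windows at about (279,115), (279,184) and (281,247), with the foot to the right of the strut. I'll fit their centres in the plane z=60.

```bash
cat >> h.py <<'E'
def plane(uv,c,z):
    K=np.array([[c['fx'],0,c['cx']],[0,c['fy'],c['cy']],[0,0,1.]])
    q=cv2.undistortPoints(np.array(uv,float).reshape(-1,1,2),K,np.array([c['k1'],0,0,0.])).reshape(-1,2)
    r=np.c_[q,np.ones(len(q))]@att(c).T; o=np.array(c['origin'])
    return (o+r*((z-o[2])/r[:,2])[:,None])[:,:2]
def windows(p,c,roi,z=60.,thr=95,up=8):
    x0,x1,y0,y1=roi
    g=cv2.cvtColor(p,cv2.COLOR_RGB2GRAY)[y0:y1,x0:x1]
    g=cv2.resize(g,None,fx=up,fy=up,interpolation=cv2.INTER_CUBIC)
    m=(g<thr).astype(np.uint8)
    out=[]
    for k in cv2.findContours(m,cv2.RETR_EXTERNAL,cv2.CHAIN_APPROX_NONE)[0]:
        if cv2.contourArea(k)<200*up*up: continue
        uv=(k.reshape(-1,2)+.5)/up-.5+[x0,y0]
        P=plane(uv,c,z).astype(np.float32); out.append(cv2.minAreaRect(P))
    return out
E
python3 - <<'E'
from h import *
z=np.load('/tmp/w0.png.npz'); p=z['p']; k=z['k']
c=dict(fx=k[0],fy=k[1],cx=k[2],cy=k[3],k1=k[4],origin=z['o'],attitude=z['A'])
g=cv2.cvtColor(p,cv2.COLOR_RGB2GRAY)
print(g[184,245:315]); print(g[80:275:2,279])
for t in (90,110,130):
    for r in windows(p,c,(258,300,80,275),thr=t): print(t,np.round(r[0],1),np.round(r[1],1),round(r[2],2))
W=cloud(z['d'],c); u=np.array([-.15,.989]); n=np.array([.989,.15])
V=W.reshape(-1,3); q=V[:,:2]-[532.,-4.]; s=q@u;t=q@n
m=(abs(V[:,2]-60)<1.5)&(abs(t)<34)&(abs(s)<122)
r=cv2.minAreaRect(V[m,:2].astype(np.float32)); print('strut',m.sum(),np.median(V[m,2]),r)
for lo in range(-120,120,20):
    k2=m&(s>lo)&(s<lo+20); print(lo,np.percentile(t[k2],[1,99]).round(1),end=';')
E
```

```text
[211 213 213 213 215 219 223 226 229 233 233 232 230 229 229 230 231 233
 233 232 232 231 230 229 223 192 138 102  97  96  94  95  96  96  95  96
  96  95  94  95  94  98 135 194 229 232 230 229 229 230 231 232 233 232
 232 231 231 230 231 230 226 218 212 201 163  97  65  70  73  74]
[233 231 229 231 231 190  97  95  94  96  96  95  96  95  95  95  95  94
  95  95  96  95  96  96  96  95  95  96 100 188 233 232 232 232 232 232
 232 232 233 233 232 212 108  95  95  95  95  95  95  95  95  96  95  95
  95  95  95  95  95  95  96  96 112 201 233 232 233 233 233 233 233 233
 234 232 180  95  93  94  95  94  94  94  94  95  95  96  95  96  95  95
  97  96 115 163 225 231 232 232]
110 [543.9 -80.7] [18.  46.5] 9.61
110 [531.2  -2.4] [17.9 48.2] 9.11
110 [518.9  76.4] [18.5 49.1] 8.7
130 [544.2 -81.1] [19.1 48.5] 9.77
130 [531.2  -2.6] [19.  49.7] 9.12
130 [518.9  76.3] [19.4 50.1] 8.72
strut 7568 59.96001089139418 ((532.307373046875, -4.0993499755859375), (60.25291442871094, 243.91421508789062), 9.147543907165527)
-120 [-27.9  30.6];-100 [-28.6  30.5];-80 [-28.3  30.1];-60 [-28.9  29.8];-40 [-28.5  29.5];-20 [-29.3  30.3];0 [-28.9  30. ];20 [-29.4  29.7];40 [-29.9  28.2];60 [-29.8  27.9];80 [-30.3  27.7];100 [-30.   28.4];
```

Emit:
jog_arm(plan=[-0.013, 0.309, 0.017, 0, 0, 0, -0.013, 0.309, 0.017, 0, 0, 0, -0.013, 0.309, 0.017, 0, 0, 0, -0.013, 0.309, 0.017, 0, 0, 0, -0.013, 0.309, 0.017, 0, 0, 0, -0.013, 0.309, 0.017, 0, 0, 0, -0.013, 0.309, 0.017, 0, 0, 0, -0.013, 0.309, 0.017, 0, 0, 0, -0.013, 0.309, 0.017, 0, 0, 0, -0.013, 0.309, 0.017, 0, 0, 0, -0.013, 0.309, 0.017, 0, 0, 0])

```text
clock: 2.95
eef_pos: [519.5, 304.9, 282.7]
eef_rot: [3.141, -0.0, 1.718]
wrist_force: [0.1, -0.2, 0.2]
finger_gap: 60.2
finger_force: 0.0
```

```bash
python3 - <<'E'
from h import *
s=manip.read_state(); print(s['clock'],s['eef_pos'],s['eef_rot'])
p,d,c=grab('wrist','w1.png'); W=cloud(d,c); V=W.reshape(-1,3)
near=(np.linalg.norm(V[:,:2]-[518.5,305.5],axis=1)<70)
print(np.histogram(V[near,2],bins=np.arange(0,100,5)))
for a,b,l in ((70,82,'fin'),(28,36,'bar'),(20,27,'stand')):
    X=V[near&(V[:,2]>a)&(V[:,2]<b)]; r=cv2.minAreaRect(X[:,:2].astype(np.float32)); print(l,len(X),np.median(X[:,2]),r)
# fin top by image mask of depth
m=(np.linalg.norm(W[...,:2]-[518.5,305.5],axis=2)<45)&(W[...,2]>68)
uv=np.argwhere(m)[:,::-1]; print(uv.min(0),uv.max(0))
X=W[m]; fit=np.median(X[X[:,2]>np.percentile(X[:,2],60)][:,2]); P=plane(uv,c,fit).astype(np.float32); print(fit,cv2.minAreaRect(P),P.mean(0))
E
```

```text
2.95 [519.47364808 304.86812867 282.70445916] [ 3.14129267e+00 -4.98336150e-05  1.71769854e+00]
(array([ 540,    8,   19,   26, 4867,  555,  780,    8,    0,   10,    2,
          9,    1,   10,   22,  559,    0,    0,    0]), array([ 0,  5, 10, 15, 20, 25, 30, 35, 40, 45, 50, 55, 60, 65, 70, 75, 80,
       85, 90, 95]))
fin 581 76.78330843306986 ((518.0405883789062, 307.5110778808594), (13.12333869934082, 59.61421203613281), 8.094623565673828)
bar 800 31.84423368753977 ((517.7262573242188, 307.2659912109375), (21.855737686157227, 109.28500366210938), 7.937251091003418)
stand 5403 23.950810026873626 ((513.2095336914062, 306.77508544921875), (128.66238403320312, 99.99524688720703), 8.211469650268555)
[ 77 157] [479 419]
403.82235831918285 ((512.505615234375, 346.1938781738281), (93.88465118408203, 60.35029983520508), 8.32133960723877) [514.20966 335.40335]
```

View pics/w1.png

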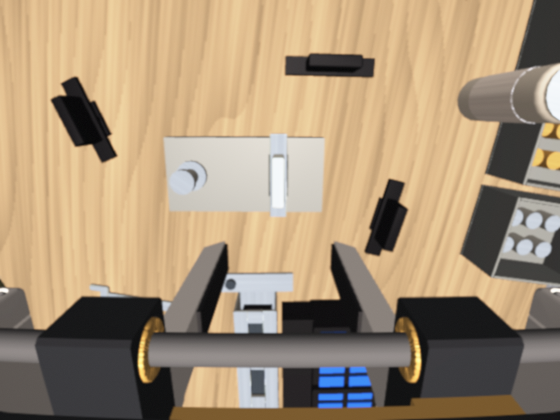

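The wrist view shows the stand, with the lock fin at (278,180) and the pin at (186,177). The fin centre is (518.0, 307.4), its top is at z 76.8, the bar top is at 31.8, and its yaw is 8.1°. All of this agrees with the task text, so I'll descend and grip.

Emit:
jog_arm(plan=[-0.0015, 0.0025, -0.05, 0, 0, -0.3, -0.0015, 0.0025, -0.1, 0, 0, -0.3, -0.0015, 0.0025, -0.15, 0, 0, -0.3, -0.0015, 0.0025, -0.19, 0, 0, -0.3, -0.0015, 0.0025, -0.22, 0, 0, -0.3, -0.0015, 0.0025, -0.24, 0, 0, -0.3, -0.0015, 0.0025, -0.2455, 0, 0, -0.3, -0.0015, 0.0025, -0.2455, 0, 0, -0.3, -0.0015, 0.0025, -0.2455, 0, 0, -0.3, -0.0015, 0.0025, -0.2455, 0, 0, -0.3])

```text
clock: 4.0
eef_pos: [518.3, 308.9, 38.4]
eef_rot: [3.14, -0.001, 1.714]
wrist_force: [-0.1, -0.1, -0.0]
finger_gap: 60.0
finger_force: 0.0
```

Emit:
jog_arm(plan=[0, 0, 0, 0, 0, 0, 0, 0, 0, 0, 0, 0, 0, 0, 0, 0, 0, 0, 0, 0, 0, 0, 0, 0, 0, 0, 0, 0, 0, 0, 0, 0, 0, 0, 0, 0, 0, 0, 0, 0, 0, 0, 0, 0, 0, 0, 0, 0], claw=0.0, force=50)

```text
clock: 4.8
eef_pos: [517.6, 308.7, 36.9]
eef_rot: [-3.142, -0.0, 1.714]
wrist_force: [-1.0, -0.5, -0.7]
finger_gap: 13.9
finger_force: 50.0
```

Emit:
jog_arm(plan=[0, 0, 0.015, 0, 0, 0, 0, 0, 0.03, 0, 0, 0, 0, 0, 0.06, 0, 0, 0, 0, 0, 0.1, 0, 0, 0, 0.001, -0.045, 0.1, 0, 0, 1, 0.001, -0.09, 0.1, 0, 0, 1, 0.001, -0.135, 0.1, 0, 0, 1, 0.001, -0.18, 0.1, 0, 0, 1, 0.001, -0.21, 0.1, 0, 0, 1, 0.001, -0.225, 0.1, 0, 0, 1, 0.001, -0.231, 0.1, 0, 0, 1, 0.001, -0.231, 0.09, 0, 0, 1, 0.001, -0.231, 0.08, 0, 0, 1, 0.001, -0.231, 0.08, 0, 0, 1, 0.001, -0.231, 0.08, 0, 0, 1, 0.001, -0.231, 0.08, 0, 0, 1])

```text
clock: 6.4
eef_pos: [518.7, 78.2, 117.1]
eef_rot: [3.141, 0.0, 1.732]
wrist_force: [-0.3, 0.4, -3.0]
finger_gap: 13.2
finger_force: 50.0
```

```bash
python3 - <<'E'
from h import *
s=manip.read_state(); print(s['clock'],s['eef_pos'],s['eef_rot'],s['wrist_force'],s['finger_gap'])
p,d,c=grab('wrist','w2.png'); W=cloud(d,c); V=W.reshape(-1,3)
e=s['eef_pos']
near=(np.linalg.norm(V[:,:2]-[518.9,76.3],axis=1)<75)
print(np.histogram(V[near,2],bins=np.arange(50,160,5)))
E
```

```text
6.4 [518.70662439  78.15642609 117.05426949] [3.14144873e+00 1.32337994e-05 1.73235540e+00] [-0.25695681  0.44147976 -2.99034781] 13.207471988560489
(array([ 156, 6322, 1507,    0,    0,    0,    0,    0,    0,    0,    9,
         56, 2139,   73,  144,  207,  220,  241,  285,  305,  362]), array([ 50,  55,  60,  65,  70,  75,  80,  85,  90,  95, 100, 105, 110,
       115, 120, 125, 130, 135, 140, 145, 150, 155]))
```

View pics/w2.png

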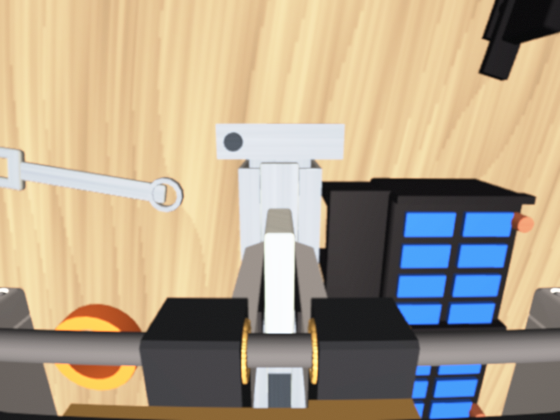

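The lock is in hand over window 2, its bar running from about (280,165) downward and parallel to the strut. I'll check the bar's pose from depth.

```bash
python3 - <<'E'
from h import *
z=np.load('/tmp/w2.png.npz'); k=z['k']
c=dict(fx=k[0],fy=k[1],cx=k[2],cy=k[3],k1=k[4],origin=z['o'],attitude=z['A'])
W=cloud(z['d'],c); V=W.reshape(-1,3); V=V[~np.isnan(V[:,0])]
a=np.radians(99.15); u=np.array([np.cos(a),np.sin(a)]); n=np.array([np.sin(a),-np.cos(a)])
q=V[:,:2]-[518.9,76.3]; s=q@u; t=q@n
b=(abs(s)<70)&(abs(t)<20)&(abs(V[:,2]-112)<4)
print('bar z by s:')
for lo in range(-60,65,10):
    m=b&(s>lo)&(s<=lo+10)
    if m.sum()>20: print(lo,m.sum(),np.median(V[m,2]).round(1),np.percentile(t[m],[2,98]).round(1))
print('bar far end s',np.percentile(s[b],99.8), 'expect 55')
f=(abs(s)<45)&(abs(t)<12)&(abs(V[:,2]-156.5)<6); print('fin',f.sum(),np.percentile(s[f],[.5,99.5]),np.percentile(t[f],[2,98]),np.median(V[f,2]))
m=(abs(V[:,2]-60)<1.5)&(abs(t)<34)
for lo in range(20,60,10):
    k2=m&(s>lo)&(s<=lo+10); print('strut',lo,np.percentile(t[k2],[1,99]).round(1))
E
```

```text
bar z by s:
-60 23 112.1 [-10.3   9.2]
-50 40 112.0 [-10.2   9.2]
10 130 111.9 [-11.2  10.7]
20 211 112.1 [-11.1  10.5]
30 674 112.1 [-10.8  10.3]
40 659 112.0 [-10.7  10.1]
50 424 111.9 [-10.7  10.2]
bar far end s 55.48607245736493 expect 55
fin 3276 [-21.05627031  30.52447104] [-9.51647311  9.43081696] 156.87449277327065
strut 20 [-29.2  30.1]
strut 30 [-29.5  29.4]
strut 40 [-29.3  29. ]Traceback (most recent call last):
  File "<stdin>", line 16, in <module>
    return _quantile_unchecked(
        a, q, axis, out, overwrite_input, method, keepdims, weights)
    return _ureduce(a,
                    func=_quantile_ureduce_func,
    ...<5 lines>...
                    overwrite_input=overwrite_input,
                    method=method)
    r = func(a, **kwargs)
    result = _quantile(arr,
                       quantiles=q,
    ...<2 lines>...
                       out=out,
                       weights=wgt)
    slices_having_nans = np.isnan(arr[-1, ...])
                                  ~~~^^^^^^^^^
IndexError: index -1 is out of bounds for axis 0 with size 0
```

The lock is aligned to within about 0.5 mm. I'll lower it slowly into window 2. The head meets the lips at TCP z≈93 and the pad at z≈85.

Emit:
jog_arm(plan=[0, 0, -0.01, 0, 0, 0, 0, 0, -0.02, 0, 0, 0, 0, 0, -0.024, 0, 0, 0, 0, 0, -0.026, 0, 0, 0, 0, 0, -0.027, 0, 0, 0, 0, 0, -0.027, 0, 0, 0, 0, 0, -0.027, 0, 0, 0])

```text
clock: 7.15
eef_pos: [518.8, 77.6, 90.2]
eef_rot: [3.141, 0.0, 1.732]
wrist_force: [-0.3, 0.6, -2.8]
finger_gap: 13.9
finger_force: 50.0
```

Emit:
jog_arm(plan=[0, 0, -0.003, 0, 0, 0, 0, 0, -0.005, 0, 0, 0, 0, 0, -0.006, 0, 0, 0, 0, 0, -0.007, 0, 0, 0, 0, 0, -0.007, 0, 0, 0])

```text
clock: 7.65
eef_pos: [518.6, 77.7, 83.8]
eef_rot: [3.141, 0.0, 1.732]
wrist_force: [-5.9, -0.6, 10.9]
finger_gap: 13.7
finger_force: 50.0
```

Emit:
jog_arm(plan=[0, 0, -0.001, 0, 0, 0, 0, 0, -0.001, 0, 0, 0, 0, 0, -0.001, 0, 0, 0])

```text
clock: 7.95
eef_pos: [518.7, 77.7, 83.8]
eef_rot: [3.141, 0.0, 1.732]
wrist_force: [-10.6, -0.8, 21.5]
finger_gap: 13.5
finger_force: 50.0
```

It stopped dead at h≈10.8 with the force rising to 24 N, so window 2 is packed. I'll lift and move on to window 1.

Emit:
jog_arm(plan=[0, 0, 0.01, 0, 0, 0, 0, 0, 0.025, 0, 0, 0, 0, 0, 0.035, 0, 0, 0, 0.006, -0.04, 0.035, 0, 0, 0, 0.0105, -0.07, 0.035, 0, 0, 0, 0.012, -0.079, 0.035, 0, 0, 0, 0.012, -0.079, 0.035, 0, 0, 0, 0.012, -0.079, 0.025, 0, 0, 0, 0.012, -0.079, 0.015, 0, 0, 0, 0.012, -0.079, 0.011, 0, 0, 0, 0.012, -0.079, 0.009, 0, 0, 0, 0.012, -0.079, 0.008, 0, 0, 0, 0.012, -0.079, 0.008, 0, 0, 0])

```text
clock: 9.25
eef_pos: [530.6, -1.2, 90.0]
eef_rot: [3.142, 0.0, 1.732]
wrist_force: [0.7, 0.1, -3.1]
finger_gap: 13.8
finger_force: 50.0
```

Emit:
jog_arm(plan=[0, 0, -0.003, 0, 0, 0, 0, 0, -0.005, 0, 0, 0, 0, 0, -0.006, 0, 0, 0, 0, 0, -0.007, 0, 0, 0, 0, 0, -0.008, 0, 0, 0, 0, 0, -0.008, 0, 0, 0])

```text
clock: 9.85
eef_pos: [530.7, -1.3, 82.1]
eef_rot: [3.141, 0.0, 1.732]
wrist_force: [-1.6, -0.1, 3.1]
finger_gap: 13.6
finger_force: 50.0
```

The pad gives: h≈9 at about 6 N. I'll push down through window 1.

Emit:
jog_arm(plan=[0, 0, -0.002, 0, 0, 0, 0, 0, -0.004, 0, 0, 0, 0, 0, -0.006, 0, 0, 0, 0, 0, -0.0075, 0, 0, 0, 0, 0, -0.0075, 0, 0, 0, 0, 0, -0.0075, 0, 0, 0])

```text
clock: 10.45
eef_pos: [530.7, -1.3, 74.6]
eef_rot: [3.141, 0.0, 1.732]
wrist_force: [-3.2, 0.2, 7.3]
finger_gap: 13.6
finger_force: 50.0
```

```bash
python3 - <<'E'
from h import *
s=manip.read_state(); print(s['clock'],s['eef_pos'],s['wrist_force'],s['moment'])
p,d,c=grab('wrist','w3.png'); W=cloud(d,c); V=W.reshape(-1,3); V=V[~np.isnan(V[:,0])]
a=np.radians(99.15); u=np.array([np.cos(a),np.sin(a)]); n=np.array([np.sin(a),-np.cos(a)])
q=V[:,:2]-[531.2,-2.7]; s=q@u; t=q@n
for lo in range(10,60,10):
    m=(s>lo)&(s<=lo+10)&(abs(t)<9)&(V[:,2]<78); print(lo,m.sum(),np.median(V[m,2]).round(1) if m.any() else '')
m=(s>15)&(s<100)&(abs(t)>14)&(abs(t)<27)&(abs(V[:,2]-60)<5); print('strut top',np.median(V[m,2]))
b=(abs(s)<70)&(abs(t)<20)&(V[:,2]>65)&(V[:,2]<75); print('end',np.percentile(s[b],99.8))
E
```

```text
10.45 [530.67397522  -1.3334564   74.58337691] [-3.19155479  0.23230664  7.2602061 ] [-0.01478846  0.75761306 -0.06036115]
10 25 69.6
20 185 70.0
30 562 69.7
40 546 69.7
50 656 63.4
strut top 59.92262221817916
end 54.99588386627841
```

Bar height is 1.75 mm, so the head is below the lips. Now the quarter turn.

Emit:
jog_arm(plan=[0, 0, 0, 0, 0, -7, 0.0002, -0.0001, 0, 0, 0, -14, 0.0003, -0.0002, 0, 0, 0, -21, 0.0004, -0.0003, 0, 0, 0, -28, 0.0005, -0.0004, 0, 0, 0, -35, 0.0006, -0.0004, 0, 0, 0, -42, 0.0006, -0.0004, 0, 0, 0, -45, 0.0006, -0.0004, 0, 0, 0, -45])

```text
clock: 11.3
eef_pos: [532.0, -1.9, 75.0]
eef_rot: [3.14, -0.001, 0.944]
wrist_force: [0.5, -0.0, 7.0]
finger_gap: 13.7
finger_force: 50.0
```

Emit:
jog_arm(plan=[0, 0, 0, 0, 0, -7, 0.0001, -0.0001, 0, 0, 0, -14, 0.0002, -0.0002, 0, 0, 0, -21, 0.0003, -0.0003, 0, 0, 0, -28, 0.0004, -0.0004, 0, 0, 0, -35, 0.0004, -0.0004, 0, 0, 0, -42, 0.0004, -0.0004, 0, 0, 0, -45, 0.0004, -0.0004, 0, 0, 0, -45, 0.0004, -0.0004, 0, 0, 0, -45])

```text
clock: 12.2
eef_pos: [532.4, -2.3, 75.0]
eef_rot: [3.141, -0.002, 0.161]
wrist_force: [0.4, 0.2, 6.3]
finger_gap: 13.6
finger_force: 50.0
```

Turned square: yaw is 9.2°, against the strut's 9.15°. I'll ease up until the lips catch, then release.

Emit:
jog_arm(plan=[0, 0, 0.001, 0, 0, 0, 0, 0, 0.002, 0, 0, 0, 0, 0, 0.003, 0, 0, 0, 0, 0, 0.003, 0, 0, 0, 0, 0, 0.003, 0, 0, 0])

```text
clock: 12.7
eef_pos: [532.3, -2.2, 77.8]
eef_rot: [3.141, -0.002, 0.161]
wrist_force: [2.3, -0.9, 4.7]
finger_gap: 13.8
finger_force: 50.0
```

Emit:
jog_arm(plan=[0, 0, 0, 0, 0, 0, 0, 0, 0, 0, 0, 0, 0, 0, 0, 0, 0, 0, 0, 0, 0, 0, 0, 0, 0, 0, 0, 0, 0, 0, 0, 0, 0, 0, 0, 0], claw=0.05)

```text
clock: 13.3
eef_pos: [531.5, -2.1, 77.4]
eef_rot: [-3.142, 0.0, 0.161]
wrist_force: [-0.3, -0.1, 0.3]
finger_gap: 50.1
finger_force: 0.0
```

Emit:
jog_arm(plan=[0, 0, 0.02, 0, 0, 0, 0, 0, 0.05, 0, 0, 0, 0, 0, 0.09, 0, 0, 0, 0, 0, 0.13, 0, 0, 0, 0, 0, 0.17, 0, 0, 0, 0, 0, 0.19, 0, 0, 0, 0, 0, 0.19, 0, 0, 0, 0, 0, 0.19, 0, 0, 0])

```text
clock: 14.1
eef_pos: [531.4, -2.1, 266.8]
eef_rot: [-3.141, 0.0, 0.161]
wrist_force: [-0.6, -0.4, -0.5]
finger_gap: 50.0
finger_force: 0.0
```

```bash
python3 - <<'E'
from h import *
s=manip.read_state(); print(s['clock'],s['eef_pos'],s['wrist_force'],s['finger_gap'])
p,d,c=grab('top','t1.png'); W=cloud(d,c)
p,d,c=grab('wrist','w4.png'); V=cloud(d,c).reshape(-1,3); V=V[~np.isnan(V[:,0])]
q=np.linalg.norm(V[:,:2]-[531.2,-2.7],axis=1)<62
for a,b,l in ((105,125,'fin'),(70.5,77,'bar')):
    m=q&(V[:,2]>a)&(V[:,2]<b)&(V[:,0]<592)
    if m.sum()>50: print(l,m.sum(),np.median(V[m,2]),cv2.minAreaRect(V[m,:2].astype(np.float32)))
E
```

```text
14.1 [531.42084172  -2.12659882 266.78242168] [-0.63787396 -0.44290216 -0.47318137] 50.031340154183944
fin 801 117.85635936120792 ((530.6834716796875, -2.413829803466797), (59.567626953125, 13.438584327697754), 9.413779258728027)
bar 925 72.90231855026661 ((530.5345458984375, -2.8746490478515625), (109.34841918945312, 21.39787483215332), 9.428128242492676)
```

View pics/w4.png

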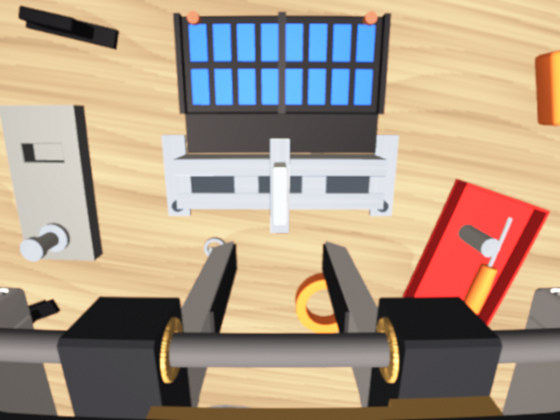

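The lock stands at (280,185), caught and square across the strut: bar height is 4.9 mm, the yaw error about 0.3°, and it is centred. The module and pin look undisturbed, so I'm handing the job in.

```bash
python3 -c "
from cell import manip
print(manip.sign_off())"
```

```text
the job is handed in; nothing more can be done
None
```

The turn-lock is caught and released in the middle window, the only pad of the two tried that gave. The bar lies square over the module's foot, 4.9 mm above the strut; the module and pin look undisturbed in the last picture, and the job is handed in (at about 14 s), with no verdict returned.

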